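# Hang the green scoop in the gap on the utensil rail

## Task

Lift the green measuring scoop off the drying stand with the white tray and hang it by its hook on the wooden-based utensil rail, in the gap between the black turner and the white skimmer, touching neither. Both of these must stay hanging where they are.

Things in the scene. Friction and masses are not known exactly. Their poses are not given: they have to be found in the camera images.
- green_scoop: Scoop, green bowl, hung on a 16 mm bar over a white tray beside an orange one. Origin: on that bar's axis, 160 mm up; z up, y along bar, x to shank. Steel strap hook 16 mm wide (y), open below: self-centring peak to z 17, legs 36 mm apart inside, 44 outside (x -22, +22), down from z -6; lip (-x) ends at -46; pinch legs at -20. Bowl 48 wide, x 18 to 34, z -68 to -116. 60-130 g.
- rail_bar (a point): Middle of the utensil rail's dark bar, on its axis, 160 mm above the counter: 16 mm in diameter, 300 mm long, a post at each end, wooden base 120 x 340 x 16 mm, fixed. y along the bar, x across it, z up. Utensils hang with the shank on the +x side, the lip on the -x side. Turner and skimmer hang one on each side of this point; the gap is between them.
- turner: Small black slotted turner hung loose on the utensil rail, 64 to 82 mm from the bar's middle, on either side. Same hook and axes as the green scoop: origin on the bar's axis, z up, y along the bar; flat head 50 mm wide (y), 4 mm thick, 66 to 118 mm below the origin. 90 g.
- skimmer: Small white round skimmer hung loose on the utensil rail, 64 to 82 mm from the bar's middle, on the side away from the turner. Same hook and axes as the green scoop: origin on the bar's axis, z up, y along the bar; flat disc head 50 mm in diameter, 4 mm thick, centre 92 mm below the origin. 90 g.
Mind the look-alikes: they are no part of the job. Leave any purple or yellow look-alike of the green_scoop alone.

How it is judged (in metres and radians):
At the end, for the whole second after the job is handed in: Green scoop hangs at rest on the rail's bar (origin within 12 mm across, 10 mm in height, 40 mm of the bar's middle along it; tilt under 28, twist under 20 degrees) between turner and skimmer, touching neither; both within 20 mm of their start (x of green_scoop in the frame of rail_bar between -0.012 and 0.012 m and z of green_scoop in the frame of rail_bar between -0.01 and 0.01 m and y of green_scoop in the frame of rail_bar between -0.04 and 0.04 m and angle between green_scoop's own z axis and vertical below 0.5 rad and angle between the y axis of green_scoop and the y axis of rail_bar, either way round below 0.35 rad and linear speed of green_scoop below 0.03 m/s and angular speed of green_scoop below 0.3 rad/s and contact force between green_scoop and turner below 0.1 N and distance of each of turner, skimmer from where it was at the start of the episode below 0.02 m and contact force between green_scoop and skimmer below 0.1 N and ((y of turner in the frame of rail_bar above 0 m and y of skimmer in the frame of rail_bar below 0 m) or (y of skimmer in the frame of rail_bar above 0 m and y of turner in the frame of rail_bar below 0 m))).
It fails at once if The turner is knocked off or shoved along the bar by more than 30 mm (distance of turner from where it was at the start of the episode above 0.03 m).
It fails at once if The skimmer is knocked off or shoved along the bar by more than 30 mm (distance of skimmer from where it was at the start of the episode above 0.03 m).
It also fails if it takes over 40 s, if anything falls off the work surface, if the arm or the gripper's body presses on something with over 40 N, if the wrist force passes 120 N, or if a joint passes its speed limit or range.

## Robot

A 6-joint arm with a two-finger parallel gripper is mounted at the origin on the work surface. World frame = base frame: x ahead of the robot, y to its left, z up, the work surface at z = 0. Lengths are in mm, angles in rad, forces in N, time in s.
With the tool pointing down it reaches from about 300 to 775 mm from the base axis. Payload 14.6 kg.
Tool frame: the origin (TCP) lies at the very end of the fingers, on their centre line; the grasp point (between the pads) lies 19 mm behind it; z points along the fingers, y is the line along which they close (so a half turn about z gives the same grasp; the last joint's range is limited). The gripper opens to 94 mm and grips with 3 to 60 N. Pads are 16 mm wide; open, the fingers measure 119 mm over their backs; the gripper's body (75 mm by 177 mm) begins 78 mm behind the grasp point.
Start: joints at [1.13, 0.3, 1.521, -0, 1.321, -0.067], TCP at [200.832, 512.011, 166.046] pointing down, gripper open.
Joint ranges: [-3.03, 3.03], [-0.79, 2.21], [0.23, 2.52], [-1.04, 4.18], [0, 3.07], [-2.55, 2.55]. Speed limits (rad/s): [2.22, 2.22, 2.57, 3.14, 3.14, 3.14].

## Interface

Orientations are given as [roll, pitch, yaw] about the fixed x, y, z axes, in that order (R = Rz(yaw) Ry(pitch) Rx(roll)).
In Python, from cell import manip, optics gives the robot as it stands.
- The arm moves only by the shell command python3 -m crank 'ROWS' [FORCE]. ROWS is JSON, a list of rows, each a list of 7 numbers: the opening in per cent of the stroke, from 0 (shut) to 100 (fully open), then the shift along the tool's x, y, z in mm, then the turn, a rotation vector about the tool's x, y, z in rad. A call has 1 to 10 rows; each row is the pose to reach, as a shift and turn from the pose commanded when the call began, along the tool's axes at that moment; what a row does not reach only later rows make up. A row lasts 1/10 s, in which the tool goes at most 50 mm and 8.59 degrees, less where a joint would pass 70% of its speed; a pose out of reach is approached as far as the arm can. A call with a gripper value outside its range is refused whole. The fingers move at their own pace and stop on an object; FORCE is the grip in N (left out, the last holds). Time passes only in rows, so rows that repeat a pose let the fingers close. It gives the time, the measured TCP pose, the force, the opening and the grip force at its end, in the units of the state.
- manip.read_state(): the state, without advancing time (a new reading comes with each control period).
- optics.camera(name): name is "scene" or "top" or "wrist"; returns (picture, depth): 480x640x3 uint8, red, green, blue; 480x640 float32, mm along the optical axis (not along the pixel's ray), 0 where there is no reading.
- optics.calibration(name): a dict with "camera_matrix" (3x3 intrinsics, pixels), "R" (3x3) and "t" (3): a world point X has camera coordinates R X + t. Camera axes: x right, y down, z forward; pixel columns grow to the right and rows downward; lengths in mm; the calibration is good to about 2 mm. A picture is of the moment at which its call begins: read the wrist's pose just before it. calibration takes no time and is no camera call; for the wrist camera it gives the pose at the moment of the call.
- manip.sign_off(): hands the job in; it is judged then, once.
The state is a dict: "clock": time; "joints": joint angles; "qd": joint speeds; "effort": joint torques, N m; "eef_pos": TCP position; "eef_rot": TCP orientation; "wrist_force": force on the tool from outside, world axes, zero at the start; "moment": the same for the moment, N m; "finger_gap": finger opening in mm; "finger_force": force on a finger pad.
Only numpy, scipy, OpenCV 4.12 (cv2) and the standard library are available. Lean on these libraries where they do the work, as an engineer would, in place of code of your own. Each camera call takes 0.05 s, during which the arm holds its last target. There are 200 camera calls.

## Working session

There is one attempt and no reset: what is moved stays moved. The work goes in short steps, Python scripts to look and compute and a shell command to move; the robot and the scene stay as the last step left them, time stands still between calls to the robot, and variables do not carry over. Pictures are saved under pics/ and viewed, at most 11 in all, crops included, and the job is handed in when it is done.

```bash
mkdir -p pics; ls; cat > h.py <<'E'
import numpy as np,cv2
from cell import manip,optics
def snap(n,f=None):
    c=optics.calibration(n); p,d=optics.camera(n)
    np.savez(f'pics/{f or n}.npz',p=p,d=d,K=c["camera_matrix"],R=c["R"],t=c["t"])
    cv2.imwrite(f'pics/{f or n}.png',p[:,:,::-1]); return f or n
def load(f): return np.load(f'pics/{f}.npz')
def world(f):
    z=load(f);K,R,t,d=np.array(z['K']),z['R'],z['t'],z['d']
    v,u=np.mgrid[:480,:640]
    C=np.stack([(u-K[0,2])/K[0,0]*d,(v-K[1,2])/K[1,1]*d,d],-1)
    return (C-t)@R, z['p'], d>0
E
python3 - <<'E'
from h import *
a=snap("scene");b=snap("top")
s=np.hstack([load(a)['p'],load(b)['p']])
print(manip.read_state())
E
```

```text
pics
{'clock': 0.1, 'joints': array([ 1.13040735e+00,  3.00375451e-01,  1.52153368e+00, -2.08050567e-06,
        1.32072271e+00, -6.66052226e-02]), 'qd': array([ 3.91359707e-04, -1.65702418e-03, -2.99161737e-04, -2.64580373e-04,
       -1.19989343e-05,  8.10676608e-04]), 'effort': array([ 1.21415537e-04, -5.32639289e+01, -3.53286374e+01,  7.09256739e-02,
        2.34449934e-02, -3.78789139e-05]), 'eef_pos': array([200.70993311, 511.75973381, 165.55887743]), 'eef_rot': array([-3.14055564e+00, -6.71530083e-05,  2.76780938e+00]), 'wrist_force': array([-0.20333187, -0.29935191, -0.32056575]), 'moment': array([-0.01192714,  0.05054795, -0.01135367]), 'finger_force': 0.0, 'finger_gap': 94.07958561424937}
```

View pics/scene.png

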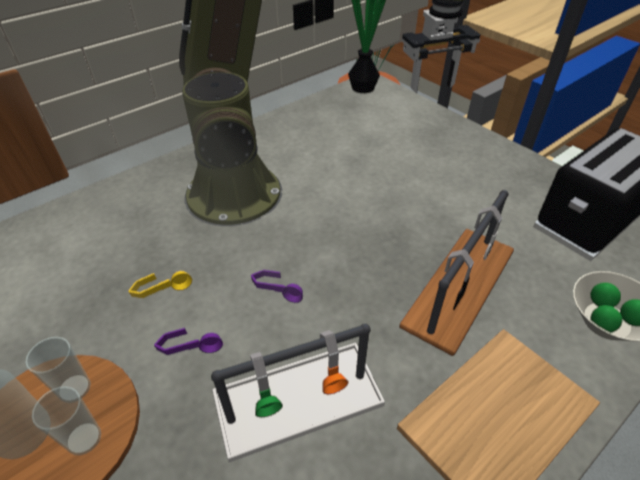

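View pics/top.png

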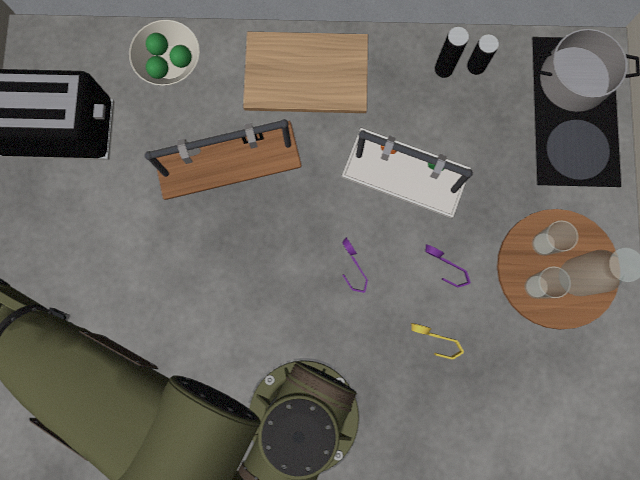

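The scene view shows the green scoop at (265,400) with the orange one at (333,380), both on the white-tray stand. The purple scoops at (280,285) and (190,342) and the yellow one at (160,285) lie on the counter. In the top view the green hook is at (437,165) and the orange at (389,147). The rail bar runs (150,155)-(287,125), with hooks at (184,151) and (250,136). The target is the green scoop hanging over the white tray.

```bash
python3 - <<'E'
from h import *
W,p,ok=world("top")
z=load("top");K,R,t=z['K'],z['R'],z['t']
print("cam",-R.T@t)
def ray(u,v,h):
    c=-R.T@t; r=R.T@np.linalg.inv(K)@[u,v,1]; return c+r*(h-c[2])/r[2]
hi=ok&(W[...,2]>140)&(W[...,2]<200)
gray=(p.max(-1).astype(int)<90)
for n,(u0,u1,v0,v1) in dict(stand=(340,480,120,200),rail=(140,300,110,190)).items():
    m=np.zeros_like(hi);m[v0:v1,u0:u1]=1
    b=m&hi&gray; P=W[b]
    c=P[:,:2].mean(0);U,S,V=np.linalg.svd(P[:,:2]-c,full_matrices=False)
    s=(P[:,:2]-c)@V[0]; mid=c+V[0]*(s.min()+s.max())/2
    print(n,len(P),'mid',mid.round(1),'dir',V[0].round(4),'len',np.ptp(s).round(),'zmed',np.median(P[:,2]), 'width',np.std((P[:,:2]-c)@V[1]))
    h=m&ok&(W[...,2]>172)&(W[...,2]<200); Q=W[h]; sq=(Q[:,:2]-mid)@V[0]; w=(Q[:,:2]-mid)@V[1]
    print(np.c_[sq,w,Q[:,2]][np.argsort(sq)].round(1)[::max(1,len(sq)//24)].tolist())
W2,p2,ok2=world("scene")
g=(p2[...,1]>p2[...,0]*1.8+10)&ok2&(p2[...,2]<100);g[:330]=0;g[:,:200]=0;g[:,350:]=0
print("green scene",W2[g].mean(0),W2[g].min(0),W2[g].max(0))
a=cv2.resize(p[110:210,330:490],(800,500),interpolation=cv2.INTER_CUBIC)
b=cv2.resize(p2[310:460,200:400],(800,600),interpolation=cv2.INTER_CUBIC)
cv2.imwrite('pics/c.png',b[:,:,::-1])
E
```

```text
cam [ 169.74104902  -39.92829835 1435.28899271]
stand 819 mid [ 570.3 -226.3] dir [-0.335  -0.9422] len 254.0 zmed 165.74469495799428 width 5.540268027921563
[[-123.1, 1.9, 173.6], [-66.8, 6.5, 173.4], [-66.3, 1.4, 173.1], [-65.4, -8.7, 172.5], [-64.3, 1.3, 174.9], [-63.8, -2.7, 177.7], [-63.0, -1.5, 175.0], [-62.3, 0.7, 175.6], [-61.5, 2.0, 173.3], [-59.5, 1.5, 173.9], [-58.7, 5.2, 178.6], [-57.6, 0.7, 174.0], [-56.3, -1.7, 175.1], [-55.1, -5.2, 173.3], [-54.1, 4.1, 173.8], [-53.1, -5.8, 173.7], [-52.3, -2.5, 177.1], [0.3, 4.5, 173.6], [48.2, 0.6, 174.6], [49.0, 2.3, 173.5], [50.2, -0.6, 173.4], [51.1, -1.6, 178.7], [53.6, 3.3, 174.8], [54.8, 0.6, 175.3], [55.4, -4.5, 174.6], [56.7, -0.0, 175.8], [58.8, -1.3, 174.3], [59.5, -6.9, 172.2], [60.7, -1.6, 175.6], [61.5, -7.7, 172.1], [62.2, 2.4, 175.1], [63.4, -0.5, 174.8], [88.7, 1.5, 174.8]]
rail 1021 mid [590.8 200.8] dir [-0.2643  0.9644] len 314.0 zmed 165.68708664731466 width 5.47479193105389
[[-150.0, -0.5, 172.1], [-79.2, 1.3, 174.1], [-78.6, -6.2, 173.1], [-77.1, 0.2, 172.4], [-75.0, -0.4, 172.4], [-73.5, -2.1, 175.0], [-70.4, 1.2, 173.4], [-67.7, -6.3, 173.8], [-66.0, -9.7, 172.1], [-64.7, -1.4, 176.5], [-46.4, -0.1, 173.4], [28.4, 2.6, 175.0], [32.8, 1.0, 173.4], [54.9, 2.6, 174.0], [69.7, -1.6, 172.5], [71.0, -0.3, 177.3], [72.6, -6.2, 174.6], [74.8, 1.7, 172.2], [75.6, 0.9, 177.3], [79.3, -2.2, 177.6], [80.3, -1.4, 174.0], [81.5, -3.0, 176.7], [83.4, 2.1, 173.0], [84.4, 0.9, 177.0], [124.2, 2.0, 175.5], [150.6, -0.9, 172.5]]
green scene [ 575.86565064 -288.84429515   70.30610364] [ 566.10653607 -310.61285241   45.79684707] [ 588.75498858 -271.14096025  111.9792646 ]
```

View pics/c.png

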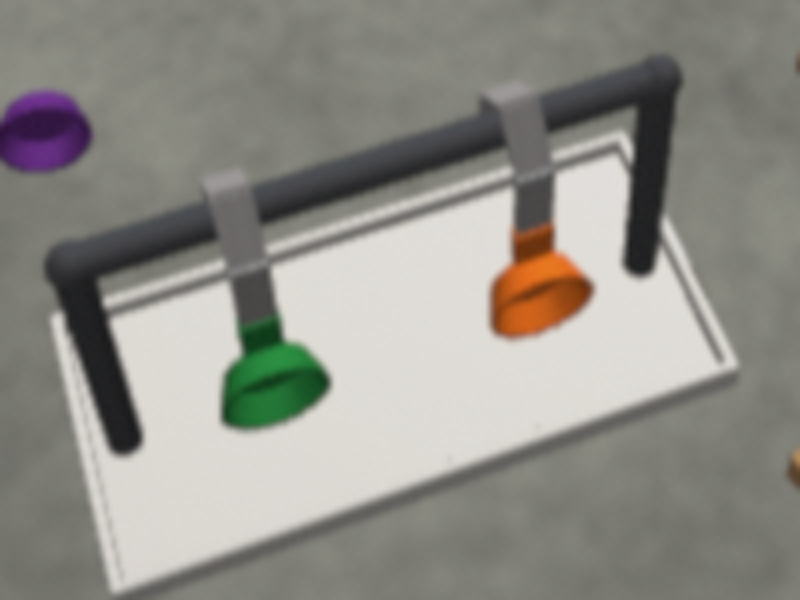

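The crop confirms the target: green bowl at (275,385) on the left, orange at (540,290) on the right, with shanks on the far (+x world) side. I'll rise and stop over the rail first for a close look.

```bash
python3 -m crank '[[100,0,0,-50,0,0,0],[100,0,0,-100,0,0,0],[100,-470,-145,-165,0,0,0.93],[100,-470,-145,-165,0,0,0.93],[100,-470,-145,-165,0,0,0.93],[100,-470,-145,-165,0,0,0.93],[100,-470,-145,-165,0,0,0.93],[100,-470,-145,-165,0,0,0.93],[100,-470,-145,-165,0,0,0.93],[100,-470,-145,-165,0,0,0.93]]' 
python3 - <<'E'
from h import *
c=optics.calibration("wrist");print(c["R"].round(2).tolist(),(-c["R"].T@c["t"]).round())
E
```

```text
clock: 1.1
eef_pos: [512.2, 263.2, 318.5]
eef_rot: [-3.141, 0.0, 1.836]
wrist_force: [-0.3, 1.1, 1.1]
finger_gap: 93.8
finger_force: 0.0
[[0.97, 0.26, -0.0], [0.25, -0.93, 0.27], [0.07, -0.26, -0.96]] [490. 340. 537.]
```

```bash
python3 -m crank '[[100,-50,50,-10,0,0,0],[100,-65,60,-15,0,0,0],[100,-65,60,-15,0,0,0],[100,-65,60,-15,0,0,0],[100,-65,60,-15,0,0,0]]' 
python3 - <<'E'
from h import *
snap("wrist","w1"); snap("scene","s1")
E
```

```text
clock: 1.6
eef_pos: [585.2, 218.7, 333.3]
eef_rot: [-3.141, -0.0, 1.839]
wrist_force: [-0.1, 0.5, 0.1]
finger_gap: 94.1
finger_force: 0.0
```

View pics/w1.png

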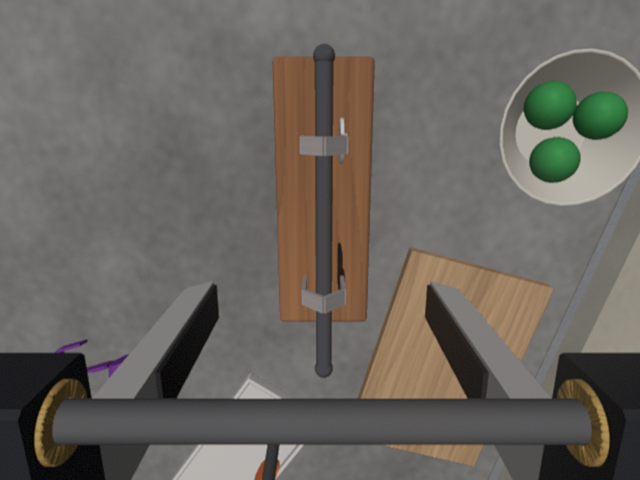

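The wrist view shows the rail bar from (324,53) to (324,371). The skimmer hook is at (324,146), the turner hook at (324,296), and both heads are on the right (world +x).

```bash
cat >> h.py <<'E'
def ray(f,u,v,h):
    z=load(f);K,R,t=z['K'],z['R'],z['t']
    c=-R.T@t; r=R.T@np.linalg.inv(K)@[u,v,1]; return c+r*(h-c[2])/r[2]
E
python3 - <<'E'
from h import *
a=ray("w1",324,53,160);b=ray("w1",324,371,160);print(a,b,(a+b)/2,np.linalg.norm(a-b))
d=(a-b)/np.linalg.norm(a-b);print(d,np.arctan2(-d[0],d[1]))
for v in(146,296):
    print((ray("w1",324,v,177)-(a+b)/2)@d)
W,p,ok=world("w1")
m=ok&(W[...,2]>150)&(W[...,2]<180)&(p.max(-1)<100);m[:40]=0;m[380:]=0;m[:,:300]=0;m[:,350:]=0
P=W[m];c=P.mean(0);U,S,V=np.linalg.svd(P[:,:2]-c[:2],full_matrices=False);s=(P[:,:2]-c[:2])@V[0]
print(c[:2]+V[0]*(s.max()+s.min())/2,V[0],np.ptp(s),np.median(P[:,2]))
E
```

```text
[549.99174532 349.6289703  160.        ] [631.12923633  54.92507661 160.        ] [590.56049082 202.27702346 160.        ] 305.669228743685
[-0.26544213  0.96412679  0.        ] 0.2686624736537556
76.69421358633957
-61.71437588061951
[589.50377198 204.31893432] [ 0.2647108  -0.96432784] 316.54828680348265 166.62404798394448
```

```bash
python3 -m crank '[[100,-471,-165,30,0,0,0.61],[100,-471,-165,30,0,0,0.61],[100,-471,-165,30,0,0,0.61],[100,-471,-165,30,0,0,0.61],[100,-471,-165,30,0,0,0.61],[100,-471,-165,30,0,0,0.61],[100,-471,-165,30,0,0,0.61],[100,-471,-165,30,0,0,0.61],[100,-471,-165,30,0,0,0.61],[100,-471,-165,30,0,0,0.61]]' >/dev/null
python3 -m crank '[[100,0,0,0,0,0,0],[100,0,0,0,0,0,0],[100,0,0,0,0,0,0]]'
python3 - <<'E'
from h import *
print(manip.read_state()['eef_pos']);snap("wrist","w2")
E
```

```text
clock: 3.0
eef_pos: [551.4, -278.4, 304.0]
eef_rot: [3.141, -0.0, 1.229]
wrist_force: [0.1, -0.1, 0.6]
finger_gap: 94.2
finger_force: 0.0
[ 551.40890913 -278.35614307  303.98883104]
```

View pics/w2.png

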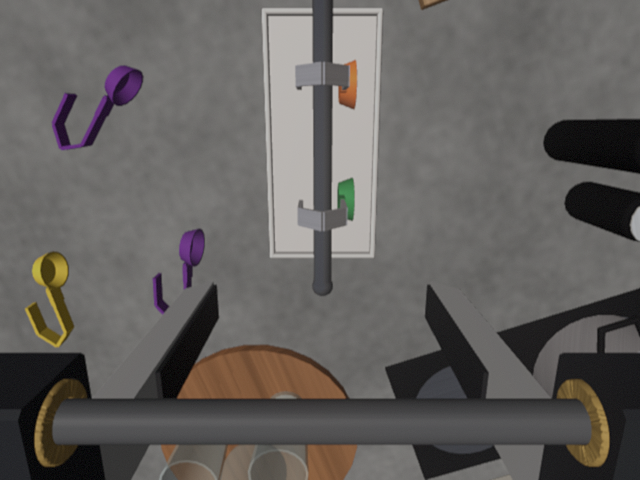

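The green hook is centred at about (321,215) on the bar, with the green bowl at (346,199), and the orange hook sits at (321,75). The gripper is aligned with them.

```bash
python3 - <<'E'
from h import *
a=ray("w2",322.5,10,160);b=ray("w2",322,285,160);d=(a-b)/np.linalg.norm(a-b);print(d,np.arctan2(-d[0],d[1]))
c=ray("w2",321.7,215,177);print('hook',c)
s=(c-b)@d; o=b+s*d;print('origin',o)
R=manip.read_state();ps=1.229
e=o-R['eef_pos'];x=np.array([np.cos(ps),np.sin(ps)]);y=np.array([np.sin(ps),-np.cos(ps)])
print('tool dx,dy',e[:2]@x,e[:2]@y)
E
```

```text
[0.33684131 0.94156143 0.        ] -0.3435601356645002
hook [ 551.27761348 -273.7005446   177.        ]
origin [ 551.64675271 -273.83260326  160.        ]
tool dx,dy 4.195990766533241 -1.3217804163794136
```

```bash
python3 -m crank '[[100,4,-1,40,0,0,0],[100,4,-1,80,0,0,0],[100,4,-1,120,0,0,0],[100,4,-1,150,0,0,0],[100,4,-1,170,0,0,0],[100,4,-1,183,0,0,0],[100,4,-1,183,0,0,0],[100,4,-1,183,0,0,0]]' && python3 -m crank '[[40,0,0,0,0,0,0],[40,0,0,0,0,0,0],[40,0,0,0,0,0,0],[40,0,0,0,0,0,0],[30,0,0,0,0,0,0],[30,0,0,0,0,0,0],[30,0,0,0,0,0,0],[30,0,0,0,0,0,0],[30,0,0,0,0,0,0]]' 25
```

```text
clock: 3.85
eef_pos: [552.1, -275.5, 121.7]
eef_rot: [3.14, 0.0, 1.229]
wrist_force: [0.5, 0.2, 0.4]
finger_gap: 94.1
finger_force: 0.0
clock: 4.75
eef_pos: [552.5, -276.2, 121.3]
eef_rot: [3.138, 0.0, 1.228]
wrist_force: [4.3, -0.6, 5.9]
finger_gap: 30.0
finger_force: 19.8
```

```bash
python3 - <<'E'
from h import *
snap("wrist","w3");snap("scene","s3")
a=load("w3")['p'];b=load("s3")['p'][240:480,160:480]
cv2.imwrite('pics/c3.png',np.hstack([cv2.resize(a,(400,300)),cv2.resize(b,(400,300),interpolation=cv2.INTER_CUBIC)])[:,:,::-1])
print(manip.read_state()['finger_gap'],manip.read_state()['wrist_force'])
E
```

```text
29.604934330735894 [ 5.36388899 -1.43507613  3.95643494]
```

View pics/c3.png

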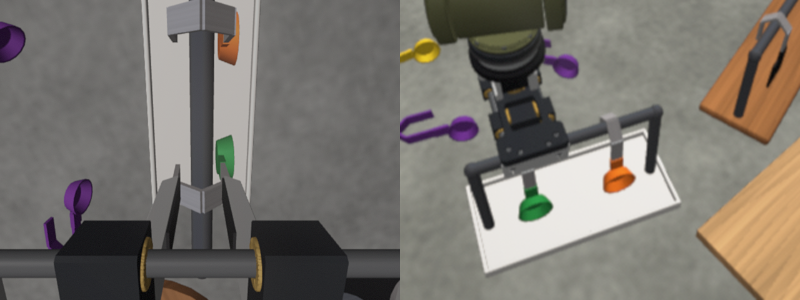

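The left panel shows the fingers on either side of the green hook near (200,195), but a 30 mm gap is less than the 44 mm expected, so I'll enlarge it.

```bash
python3 - <<'E'
from h import *
a=load("w3")['p'][200:400,200:440]
cv2.imwrite('pics/c4.png',cv2.resize(a,(720,600),interpolation=cv2.INTER_CUBIC)[:,:,::-1])
W,p,ok=world("w3")
for v in range(250,360,12):
    print(v,[tuple(W[v,u].round().astype(int)) for u in (290,302,322,340,352)])
E
```

```text
250 [(np.int64(520), np.int64(-288), np.int64(7)), (np.int64(529), np.int64(-291), np.int64(6)), (np.int64(560), np.int64(-250), np.int64(169)), (np.int64(567), np.int64(-255), np.int64(162)), (np.int64(569), np.int64(-277), np.int64(95))]
262 [(np.int64(516), np.int64(-297), np.int64(8)), (np.int64(525), np.int64(-300), np.int64(8)), (np.int64(558), np.int64(-255), np.int64(168)), (np.int64(565), np.int64(-260), np.int64(162)), (np.int64(568), np.int64(-279), np.int64(112))]
274 [(np.int64(513), np.int64(-306), np.int64(9)), (np.int64(522), np.int64(-310), np.int64(8)), (np.int64(556), np.int64(-260), np.int64(169)), (np.int64(563), np.int64(-265), np.int64(163)), (np.int64(565), np.int64(-286), np.int64(111))]
286 [(np.int64(509), np.int64(-317), np.int64(8)), (np.int64(518), np.int64(-320), np.int64(7)), (np.int64(554), np.int64(-266), np.int64(168)), (np.int64(561), np.int64(-271), np.int64(162)), (np.int64(563), np.int64(-292), np.int64(114))]
298 [(np.int64(538), np.int64(-268), np.int64(162)), (np.int64(544), np.int64(-269), np.int64(167)), (np.int64(552), np.int64(-271), np.i
[... 610 characters left out ...]
64(491), np.int64(-362), np.int64(-1)), (np.int64(501), np.int64(-365), np.int64(0)), (np.int64(548), np.int64(-284), np.int64(174)), (np.int64(532), np.int64(-377), np.int64(0)), (np.int64(542), np.int64(-380), np.int64(0))]
346 [(np.int64(487), np.int64(-373), np.int64(0)), (np.int64(497), np.int64(-376), np.int64(1)), (np.int64(545), np.int64(-293), np.int64(168)), (np.int64(528), np.int64(-388), np.int64(-1)), (np.int64(538), np.int64(-391), np.int64(0))]
358 [(np.int64(482), np.int64(-384), np.int64(0)), (np.int64(493), np.int64(-387), np.int64(0)), (np.int64(543), np.int64(-298), np.int64(168)), (np.int64(524), np.int64(-399), np.int64(0)), (np.int64(535), np.int64(-402), np.int64(1))]
```

View pics/c4.png

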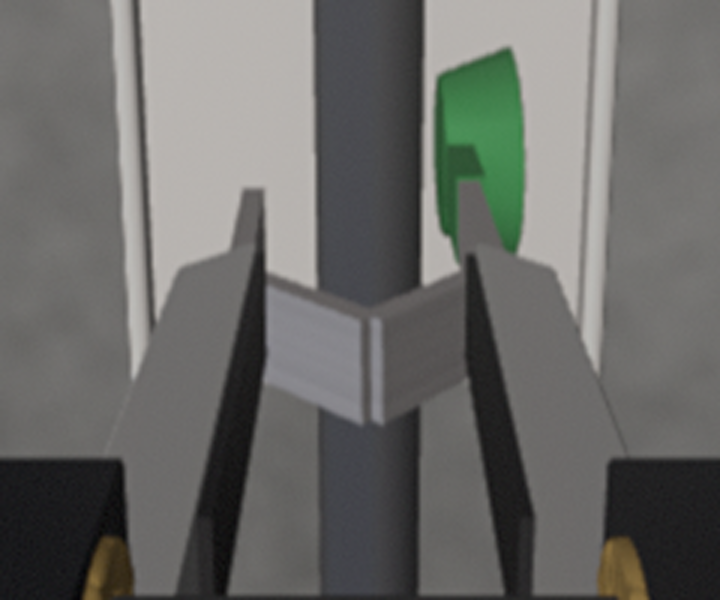

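The hook sits between the pads, but they look sunk into the legs. I'll reopen slightly to see where contact ends.

```bash
python3 -m crank '[[42,0,0,0,0,0,0],[42,0,0,0,0,0,0],[42,0,0,0,0,0,0]]' 25;python3 -m crank '[[55,0,0,0,0,0,0],[55,0,0,0,0,0,0],[55,0,0,0,0,0,0]]' 25; python3 -m crank '[[43,0,0,0,0,0,0],[43,0,0,0,0,0,0],[43,0,0,0,0,0,0]]' 25
python3 - <<'E'
from h import *
snap("wrist","w5");a=load("w5")['p'][200:400,200:440]
W,p,ok=world("w5")
h=ok&(W[...,2]>160)&(W[...,2]<180)&(p.max(-1)>95);h[:290]=0;h[360:]=0;h[:,:280]=0;h[:,365:]=0
P=W[h];y=np.array([.337,.9416]);x=np.array([.9416,-.337]);t=manip.read_state()['eef_pos'][:2]
print(np.percentile((P[:,:2]-t)@x,[1,50,99]),np.percentile((P[:,:2]-t)@y,[1,50,99]))
cv2.imwrite('pics/c5.png',cv2.resize(a,(720,600),interpolation=cv2.INTER_CUBIC)[:,:,::-1])
E
```

```text
clock: 5.15
eef_pos: [551.1, -275.6, 120.1]
eef_rot: [-3.141, -0.0, 1.228]
wrist_force: [0.0, 0.7, -0.8]
finger_gap: 39.4
finger_force: 0.0
clock: 5.45
eef_pos: [551.4, -275.8, 120.4]
eef_rot: [-3.141, -0.0, 1.228]
wrist_force: [0.4, -0.2, -0.6]
finger_gap: 51.8
finger_force: 0.0
clock: 5.75
eef_pos: [551.4, -275.8, 120.5]
eef_rot: [3.142, 0.0, 1.228]
wrist_force: [-0.2, -0.2, 0.2]
finger_gap: 40.3
finger_force: 0.0
[-18.59813648  -7.36564255  10.97557835] [-14.41501704  -2.1588635    4.74634878]
```

View pics/c5.png

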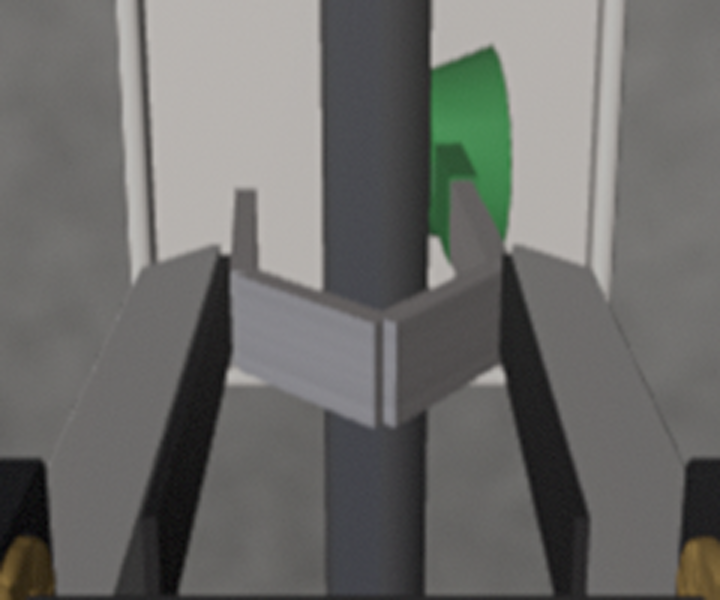

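```bash
python3 - <<'E'
from h import *
s=manip.read_state();t=s['eef_pos'];y=np.array([.337,.9416,0]);x=np.array([.9416,-.337,0])
W,p,ok=world("w5")
def f(u,v,z): q=ray("w5",200+u/3,200+v/3,z)-t; return (q@x).round(1),(q@y).round(1)
print('lipend',f(237,190,114),f(257,190,114),'tipL',f(218,247,120),f(150,270,120),'tipR',f(512,247,120),f(585,268,120))
print('hooktop corner +y',f(255,270,154),f(500,255,154),'-y',f(233,365,154),f(500,358,154), 'peak',f(378,315,177),f(378,425,177))
for u,v in[(247,200),(247,230),(205,265),(180,300),(530,265),(470,200),(300,320),(420,350)]:
    q=W[round(200+v/3),round(200+u/3)]-t;print(u,v,(q@x).round(1),(q@y).round(1),(q[2]+t[2]).round(1))
E
```

```text
lipend (np.float64(-25.5), np.float64(2.9)) (np.float64(-21.8), np.float64(2.9)) tipL (np.float64(-28.6), np.float64(-6.0)) (np.float64(-41.2), np.float64(-10.5)) tipR (np.float64(25.0), np.float64(-6.0)) (np.float64(38.5), np.float64(-10.1))
hooktop corner +y (np.float64(-18.8), np.float64(3.3)) (np.float64(19.0), np.float64(5.8)) -y (np.float64(-22.7), np.float64(-12.8)) (np.float64(19.5), np.float64(-11.6)) peak (np.float64(-0.0), np.float64(6.1)) (np.float64(0.0), np.float64(-10.7))
247 200 -22.9 4.0 123.3
247 230 -21.5 4.4 139.7
205 265 -24.8 10.1 168.4
180 300 -26.4 10.1 181.2
530 265 21.7 10.5 169.4
470 200 16.9 4.4 124.6
300 320 -11.3 0.4 166.4
420 350 6.0 -2.1 171.2
```

```bash
python3 - <<'E'
from h import *
for f,tz in(("w1",333.3),("w2",304),("w5",120.5)):
    z=load(f);W,p,ok=world(f)
    c=-z['R'].T@z['t']; print(f,'cam z-tcp z',c[2]-tz)
    pts=[(214,287),(211,295),(200,310),(430,287),(436,300)] if f!="w5" else [(271,284),(268,288),(262,300),(372,284),(376,288)]
    for u,v in pts:
        print((u,v),z['d'][v,u].round(1),W[v,u].round(1), (W[v,u][2]-tz).round(1))
E
```

```text
w1 cam z-tcp z 218.50906604517064
(214, 287) 187.7 [535.9 215.2 376.5] 43.2
(211, 295) 182.4 [536.3 213.9 382.3] 49.0
(200, 310) 164.9 [536.2 215.2 400.2] 66.9
(430, 287) 186.6 [626.9 240.5 377.5] 44.2
(436, 300) 176.0 [627.1 239.3 388.7] 55.4
w2 cam z-tcp z 218.5011129232829
(214, 287) 188.1 [ 507.9 -253.8  346.8] 42.8
(211, 295) 182.1 [ 507.7 -254.9  353.3] 49.3
(200, 310) 165.3 [ 508.2 -254.   370.5] 66.5
(430, 287) 188.0 [ 597.4 -285.7  346.9] 42.9
(436, 300) 176.3 [ 596.6 -286.3  359.3] 55.3
w5 cam z-tcp z 218.47496309541816
(271, 284) 187.7 [ 532.1 -258.3  163.3] 42.8
(268, 288) 182.7 [ 531.5 -257.9  168.4] 47.9
(262, 300) 171.2 [ 530.5 -257.9  180.4] 59.9
(372, 284) 187.4 [ 573.9 -273.2  163.5] 43.0
(376, 288) 181.6 [ 575.  -273.1  169.4] 48.9
```

```bash
python3 - <<'E'
from h import *
f,tz="w5",120.5
s=manip.read_state();t=s['eef_pos'];y=np.array([.337,.9416,0]);x=np.array([.9416,-.337,0])
W,p,ok=world(f)
for u,v in[(322,410),(322,425),(322,440),(230,360),(205,365),(200,400),(170,370),(440,365),(470,400),(322,470),(255,320),(245,340),(258,390),(250,375)]:
    q=W[v,u]-t;print((u,v),p[v,u],ok[v,u],(q@x).round(1),(q@y).round(1),q[2].round(1))
E
```

```text
(322, 410) [67 66 67] True -1.8 28.2 152.1
(322, 425) [87 87 88] True -1.8 26.2 153.5
(322, 440) [72 72 72] True -1.8 23.7 154.4
(230, 360) [108 107 105] True -29.4 9.5 104.3
(205, 365) [27 25 27] True -24.2 33.7 146.0
(200, 400) [116  94  51] True -23.2 31.6 153.9
(170, 370) [24 23 24] True -30.0 34.1 148.4
(440, 365) [31 30 32] True 20.8 33.8 146.2
(470, 400) [30 30 30] True 22.9 33.9 157.0
(322, 470) [100  98  96] True -1.5 -246.2 -120.4
(255, 320) [106 105 105] True -25.6 10.3 79.0
(245, 340) [108 107 105] True -26.7 10.4 93.7
(258, 390) [16 15 16] True -22.3 -4.6 99.0
(250, 375) [40 39 39] True -22.8 7.1 108.5
```

Depth shows the real fingertips about 42 mm above the reported TCP. That fits the pinch at 30 mm, which was on the sloped roof of the hook. I'll open, go 42 mm lower, shift 5 mm along the bar, and grip again.

```bash
python3 -m crank '[[85,0,0,0,0,0,0],[85,0,0,0,0,0,0],[85,-5,1,0,0,0,0],[85,-5,1,0,0,0,0],[85,-5,1,15,0,0,0],[85,-5,1,30,0,0,0],[85,-5,1,42,0,0,0],[85,-5,1,42,0,0,0],[85,-5,1,42,0,0,0]]' && python3 -m crank '[[40,0,0,0,0,0,0],[40,0,0,0,0,0,0],[40,0,0,0,0,0,0],[40,0,0,0,0,0,0],[40,0,0,0,0,0,0],[40,0,0,0,0,0,0],[40,0,0,0,0,0,0],[40,0,0,0,0,0,0]]' 25
python3 - <<'E'
from h import *
snap("wrist","w6");snap("scene","s6")
a=load("w6")['p'][200:400,200:440];b=load("s6")['p'][300:460,200:380]
cv2.imwrite('pics/c6.png',np.hstack([cv2.resize(a,(400,333)),cv2.resize(b,(375,333))])[:,:,::-1])
E
```

```text
clock: 6.7
eef_pos: [550.7, -280.8, 78.1]
eef_rot: [-3.141, -0.0, 1.228]
wrist_force: [-0.7, 0.3, 0.0]
finger_gap: 79.7
finger_force: 0.0
clock: 7.5
eef_pos: [550.7, -280.9, 78.5]
eef_rot: [3.141, 0.0, 1.228]
wrist_force: [-0.2, 0.6, 0.5]
finger_gap: 44.5
finger_force: 24.8
```

View pics/c6.png

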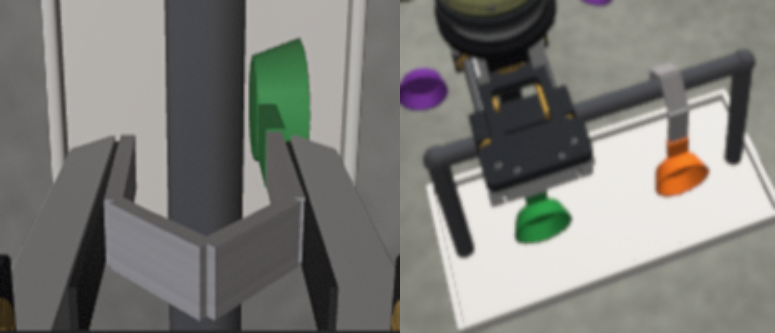

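The scoop is gripped properly now: gap 44.5 mm, 25 N, with pads on both legs. I'll lift it and carry it over.

```bash
python3 -m crank '[[40,0,0,-5,0,0,0],[40,0,0,-15,0,0,0],[40,0,0,-35,0,0,0],[40,0,0,-60,0,0,0],[40,0,0,-85,0,0,0],[40,0,0,-110,0,0,0],[40,0,0,-135,0,0,0],[40,0,0,-155,0,0,0],[40,0,0,-165,0,0,0],[40,0,0,-165,0,0,0]]' 25 && python3 -m crank '[[40,10,-3,0,0,0,-0.01],[40,30,-8,0,0,0,-0.04],[40,60,-16,0,0,0,-0.08],[40,100,-26,0,0,0,-0.13],[40,145,-38,0,0,0,-0.19],[40,190,-50,0,0,0,-0.25],[40,235,-62,0,0,0,-0.31],[40,280,-74,0,0,0,-0.37],[40,325,-86,0,0,0,-0.43],[40,360,-95,0,0,0,-0.48]]'
python3 - <<'E'
from h import *
s=manip.read_state();e=s['eef_pos'];q=s['eef_rot'][2];d=np.array([591.5,204.3])-e[:2]
print(d@[np.cos(q),np.sin(q)],d@[np.sin(q),-np.cos(q)],'turn',-(1.8395-q),e)
E
```

```text
clock: 8.6
eef_pos: [551.0, -281.0, 245.0]
eef_rot: [3.139, 0.0, 1.228]
wrist_force: [-0.1, 0.1, -0.2]
finger_gap: 44.2
finger_force: 24.8
clock: 9.6
eef_pos: [581.4, 93.3, 242.2]
eef_rot: [-3.14, -0.0, 1.712]
wrist_force: [0.5, -0.8, -0.7]
finger_gap: 44.2
finger_force: 24.8
108.46788662671993 25.675855048673817 turn -0.12741482892083922 [581.35436107  93.29730646 242.20825514]
```

```bash
python3 -m crank '[[40,30,7,0,0,0,-0.04],[40,60,14,0,0,0,-0.08],[40,85,20,0,0,0,-0.11],[40,102,24,0,0,0,-0.127],[40,108,26,0,0,0,-0.127],[40,108,26,0,0,0,-0.127],[40,108,26,0,0,0,-0.127],[40,108,26,0,0,0,-0.127]]'
python3 - <<'E'
from h import *
snap("wrist","w7")
s=manip.read_state();e=s['eef_pos'];q=s['eef_rot'][2];d=np.array([591.5,204.3])-e[:2]
X=np.array([np.cos(q),np.sin(q),0]);Y=np.array([np.sin(q),-np.cos(q),0])
print(d@X[:2],d@Y[:2],'turn',-(1.8395-q),e,s['finger_gap'])
W,p,ok=world("w7"); sat=p.max(-1).astype(int)-p.min(-1)
for n,lo,hi in(("railbar",150,172),("hook",310,350)):
    m=ok&(W[...,2]>lo)&(W[...,2]<hi)&(p.max(-1)<(100 if n=="railbar" else 300));m[:,:280]=0;m[:,365:]=0
    if n=="hook": m&=(p.max(-1)>90)&(sat<20)
    P=W[m]-e; print(n,len(P),np.percentile(P@X,[2,50,98]).round(1),np.percentile(P@Y,[2,50,98]).round(1),np.percentile(P[:,2]+e[2],[2,50,98]).round(1))
a=p
cv2.imwrite('pics/w7v.png',a[:,:,::-1])
E
```

```text
clock: 10.4
eef_pos: [593.4, 199.7, 243.5]
eef_rot: [3.142, 0.0, 1.833]
wrist_force: [-0.3, 0.5, -1.5]
finger_gap: 44.3
finger_force: 24.8
4.886096155399869 -0.6698475771856562 turn -0.00601447152343404 [593.41568236 199.75546565 243.58141426] 44.081552470924315
railbar 6664 [-81.9  50.4 149.9] [-10.4  -2.8   4.7] [161.9 166.7 168.9]
hook 4209 [-5.4  3.9 10.6] [-15.5  -1.2  13.2] [326.3 334.5 340.4]
```

View pics/w7v.png

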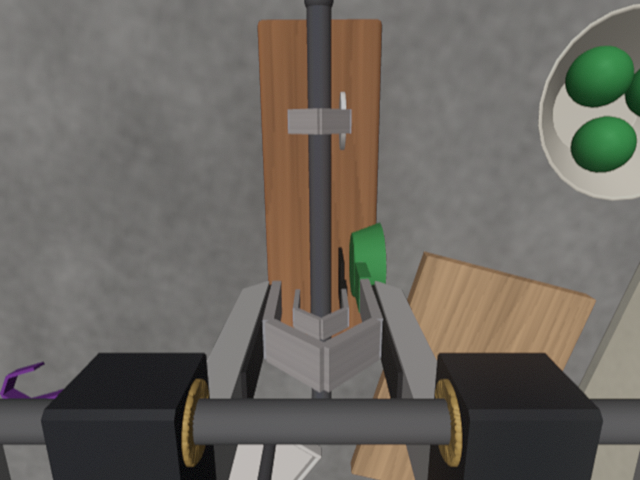

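The held green hook is at (322,340), over the bar at (320,300). The turner hook is at (321,318) and the skimmer hook at (320,121). Across-bar alignment is within about 1 mm, so I'll shift 5 mm toward the skimmer and lower.

```bash
python3 -m crank '[[40,5,-1,10,0,0,0],[40,5,-1,25,0,0,0],[40,5,-1,45,0,0,0],[40,5,-1,65,0,0,0],[40,5,-1,85,0,0,0],[40,5,-1,100,0,0,0],[40,5,-1,110,0,0,0],[40,5,-1,115,0,0,0],[40,5,-1,115,0,0,0]]'
python3 - <<'E'
from h import *
snap("wrist","w8")
s=manip.read_state();e=s['eef_pos'];q=s['eef_rot'][2];print(e,s['wrist_force'])
X=np.array([np.cos(q),np.sin(q),0]);Y=np.array([np.sin(q),-np.cos(q),0])
W,p,ok=world("w8"); sat=p.max(-1).astype(int)-p.min(-1)
for n,lo,hi in(("railbar",160,171),("turner+skimmer",173,182),("hook",205,235)):
    m=ok&(W[...,2]>lo)&(W[...,2]<hi);m[:,:270]=0;m[:,375:]=0
    m&=(p.max(-1)<100) if n=="railbar" else (p.max(-1)>80)&(sat<20)
    P=W[m]-e;x=P@X;y=P@Y; print(n,len(P),np.percentile(x,[2,50,98]).round(1),np.percentile(y,[2,50,98]).round(1))
    if n[0]=='t':
        for g in(x<0,x>0): print(np.percentile(x[g],[5,50,95]) if g.any() else None)
E
```

```text
clock: 11.35
eef_pos: [590.8, 205.2, 128.0]
eef_rot: [-3.141, -0.0, 1.835]
wrist_force: [-1.2, 0.5, -0.4]
finger_gap: 44.0
finger_force: 24.8
[591.15184395 205.27180439 128.73818   ] [ 0.34207275 -0.42731815 -0.21644982]
railbar 11739 [-94.2  49.7 122.1] [-9.5 -1.8  5.9]
turner+skimmer 1310 [-81.3  69.   81.6] [-22.3  -1.7  18.8]
[-81.66584581 -75.96816801 -70.33437232]
[10.05305053 72.57192566 81.2739953 ]
hook 5111 [-5.3  3.8 10.7] [-19.4  -1.4  16.6]
```

```bash
python3 -m crank '[[40,0,0,8,0,0,0],[40,0,0,18,0,0,0],[40,0,0,28,0,0,0],[40,0,0,37,0,0,0],[40,0,0,44,0,0,0],[40,0,0,49,0,0,0],[40,0,0,49,0,0,0],[40,0,0,49,0,0,0]]' && python3 -m crank '[[50,0,0,0,0,0,0],[55,0,0,0,0,0,0],[60,0,0,0,0,0,0],[65,0,0,0,0,0,0],[75,0,0,0,0,0,0],[75,0,0,0,0,0,0],[75,0,0,-10,0,0,0],[75,0,0,-25,0,0,0],[75,0,0,-50,0,0,0],[75,0,0,-80,0,0,0]]' && python3 -m crank '[[75,0,0,-40,0,0,0],[75,0,0,-80,0,0,0],[75,0,0,-110,0,0,0],[75,0,0,-110,0,0,0],[75,0,0,-110,0,0,0]]'
python3 - <<'E'
from h import *
snap("wrist","w9");snap("scene","s9")
d=np.array([-.2654,.9641,0]);n=np.array([.9641,.2654,0]);mid=np.array([590.5,202.3,160])
W,p,ok=world("w9");sat=p.max(-1).astype(int)-p.min(-1)
m=ok&(W[...,2]>172)&(W[...,2]<184)&(p.max(-1)>85)&(sat<20);P=W[m]-mid;s=P@d
for a,b in((-95,-45),(-30,30),(45,95)):
    g=(s>a)&(s<b);print(g.sum(),np.percentile(s[g],[2,50,98]).round(1),np.median(P[g]@n).round(1),np.percentile(P[g][:,2],98).round(1))
W2,p2,ok2=world("s9")
g=(p2[...,1]>p2[...,0]*1.8+10)&ok2&(p2[...,2]<100)&(W2[...,2]<140)&(np.abs((W2-mid)@d)<60)&(np.abs((W2-mid)@n)<60)
G=W2[g]-mid;print('bowl',len(G),(G@d).min() if len(G) else 0,(G@d).max(),(G@n).mean(),G[:,2].min(),G[:,2].max())
cv2.imwrite('pics/f.png',np.hstack([cv2.resize(p,(400,300)),cv2.resize(p2[170:370,380:560],(400,300)) ])[:,:,::-1])
E
```

```text
clock: 12.2
eef_pos: [591.2, 205.3, 79.6]
eef_rot: [3.141, 0.0, 1.835]
wrist_force: [-0.1, 0.2, -0.4]
finger_gap: 43.8
finger_force: 24.9
clock: 13.2
eef_pos: [590.8, 205.2, 161.2]
eef_rot: [-3.141, 0.0, 1.835]
wrist_force: [-0.2, 0.2, -0.3]
finger_gap: 70.6
finger_force: 0.0
clock: 13.7
eef_pos: [591.1, 205.2, 270.5]
eef_rot: [3.14, 0.0, 1.835]
wrist_force: [-0.1, 0.3, -0.5]
finger_gap: 70.7
finger_force: 0.0
231 [-79.1 -70.7 -63.3] -0.7 15.7
258 [-2.5  5.4 13.1] 0.1 16.1
314 [68.9 77.2 84.7] -0.2 16.1
bowl 128 -20.907380135286342 25.58727460803522 23.002802865962387 -112.56945052930689 -52.43850320414552
```

View pics/f.png

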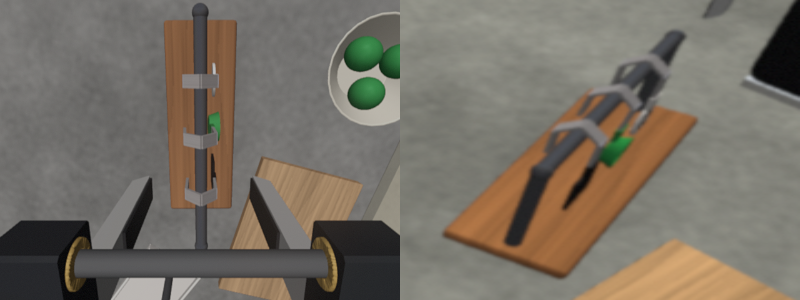

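The green hook is on the bar at (200,138), between the skimmer (200,80) and the turner (200,188). It sits at +5 mm along the bar, with the neighbours at -71 and +77 mm. I'll let it settle for half a second, then hand in.

```bash
python3 -m crank '[[75,0,0,0,0,0,0],[75,0,0,0,0,0,0],[75,0,0,0,0,0,0],[75,0,0,0,0,0,0],[75,0,0,0,0,0,0],[75,0,0,0,0,0,0],[75,0,0,0,0,0,0],[75,0,0,0,0,0,0],[75,0,0,0,0,0,0],[75,0,0,0,0,0,0]]' >/dev/null; python3 -c "from cell import manip;print(manip.sign_off())"
```

```text
the job is handed in; nothing more can be done
None
```

The green scoop hangs on the rail about 5 mm from the bar's middle, with the turner (-71 mm) and skimmer (+77 mm) still at about their starting places; the job was handed in at about 15 s of the 40 s, and no verdict was shown.

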